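Seat a winder housing in the assembly jig and lock the cam clamp

ROBOT

A 7-joint arm with a two-finger parallel gripper is mounted at the origin on the work surface. World frame = base frame: x ahead of the robot, y to its left, z up, the work surface at z = 0. Lengths are in m, angles in rad, forces in N, time in s.
With the tool pointing down it reaches from about 0.4 to 0.925 m from the base axis. Payload 5.6 kg.
Tool frame: the origin (TCP) lies at the very end of the fingers, on their centre line; the grasp point (between the pads) lies 19 mm behind it; z points along the fingers, y is the line along which they close (so a half turn about z gives the same grasp; the last joint's range is limited). The gripper opens to 85 mm and grips with 20 to 120 N. Pads are 22 mm wide; open, the fingers measure 114 mm over their backs; the gripper's body (76 mm by 85 mm) begins 54 mm behind the grasp point. The pads swing forward as they close: fully open they stand 13 mm farther back than shut.
Start: joints at [1.273, 0.468, -0.012, 1.603, 0.006, 1.071, -0.056], TCP at [0.164, -0.629, 0.231] pointing down, gripper open.
Joint ranges: [-2.53, 2.53], [-0.31, 2.02], [-1.57, 1.55], [0.28, 2.44], [-1.29, 4.43], [0.15, 1.84], [-2.92, 2.92]. Speed limits (rad/s): [2.57, 2.57, 3.14, 3.14, 3.14, 3.14, 3.14].

INTERFACE

Orientations are given as a rotation vector (axis times angle).
In Python, from plant import manip, imaging, finish_job gives the robot as it stands. The module is installed in compiled form; this text tells all that it offers.
- The arm moves only by the shell command python3 -m crank 'ROWS' [FORCE]. ROWS is JSON, a list of rows, each an object with "translation": the shift along the tool's x, y, z in m, a list of three; "twist": the turn, a rotation vector about the tool's x, y, z in rad, a list of three; "claw": the opening, from 0 (shut) to 1 (fully open). In form: [{"translation": [dx, dy, dz], "twist": [rx, ry, rz], "claw": claw}, ...]. A call has 1 to 8 rows; each row is the pose to reach, as a shift and turn from the pose commanded when the call began, along the tool's axes at that moment; what a row does not reach only later rows make up. A row lasts 1/8 s, in which the tool goes at most 62.5 mm and 10.7 degrees, less where a joint would pass 70% of its speed; a pose out of reach is approached as far as the arm can. A call with a gripper value outside its range is refused whole. The fingers move at their own pace and stop on an object; FORCE is the grip in N (left out, the last holds). Time passes only in rows, so rows that repeat a pose let the fingers close. It gives the time, the measured TCP pose, the force, the opening and the grip force at its end, in the units of the state.
- manip.sense(): the state, without advancing time (a new reading comes with each control period).
- imaging.get_image(name): name is "side" or "top"; returns a dict with "img" (400x640x3 uint8, red, green, blue), "z_map" (400x640 float32, m along the optical axis (not along the pixel's ray), 0 where there is no reading), "fx", "fy", "cx", "cy" (pixels), "k1" (the pictures are not rectified: a ray, as slopes to the right and down, at radius r is drawn at 1 + k1 r^2 times it, then the intrinsics apply), "world_from_camera" (4x4, takes a point from camera to world coordinates). Camera axes: x right, y down, z forward; pixel columns grow to the right and rows downward; lengths in m; the calibration is good to about 2 mm. A picture is of the moment at which its call begins.
- finish_job(): hands the job in; it is judged then, once.
The state is a dict: "t": time; "joints": joint angles; "joint_vel": joint speeds; "joint_torque": joint torques, N m; "eef_pos": TCP position; "orientation": TCP orientation; "wrist_force": force on the tool from outside, world axes, zero at the start; "ft_torque": the same for the moment, N m; "opening": finger opening in m; "gripper_force": force on a finger pad.
Only numpy, scipy, OpenCV 4.12 (cv2) and the standard library are available. Lean on these libraries where they do the work, as an engineer would, in place of code of your own. Each camera call takes 0.05 s, during which the arm holds its last target. There are 200 camera calls.

TASK

With light fingertip pushes only, gripping and lifting nothing, push the winder housing along the jig's fence until its end is up against the end stop; then push the cam lever round with one finger, counter-clockwise seen from above, until it stands against its stop pin and the housing is clamped square against the fence. Leave the crank, the wrench and the bearing ring where they lie, and take the hand away.

Things in the scene. Friction and masses are not known exactly. Their poses are not given: they have to be found in the camera images.
- jig: Assembly jig, bolted down: steel base plate 180 x 300 x 12 mm with aluminium fence and end stop and a cam clamp. Origin at bench level below the place of the seated housing; z up. In jig axes (mm) the plate spans x -115 to 65, y -190 to 110, top z 12. The housing goes in towards +y between the fence (+x side) and the cam (-x side).
- fence_face (a point): Point on the fence's face at jig x 25, y 0, z 24 mm. The face looks to jig -x. The fence is a bar 22 mm thick, from jig y -137 to 63 mm, top at z 36 mm.
- end_stop (a point): Point on the end stop's face at jig x 5, y 45, z 24 mm. The face looks to jig -y. The stop is a block spanning jig x -15 to 25, y 45 to 63 mm, top at z 36 mm.
- housing: Winder housing: loose black die-cast box 50 (x) x 90 (y) x 32 mm, 0.2 to 0.45 kg, a steel spindle stub 12 mm thick standing 22 mm above its top's middle. Origin: centre of underside; seated it is at jig x 0, y 0, z 12 mm with axes parallel to the jig's. It starts 68 to 95 mm short of the end stop, 5 to 8 mm off the fence, turned up to 0.08 rad. Push its -y end. The clamp takes up the side play.
- clamp_pivot (a point): Point on the vertical axis of the cam lever, on the plate's top: jig x -56.5, y 0, z 12 mm. The cam is an eccentric steel disc of 24 mm radius, its centre 8 mm off this axis, z 17 to 41 mm.
- lever_pin (a point): Centre of the top of the lever's stop pin: upright, 12 mm diameter, 40 mm tall, top at z 52 mm, at jig x -94, y -27 mm.
- lever_ball (a point): Centre of the black ball (30 mm diameter) at the end of the cam lever, 118 mm out from the pivot axis, 60 mm above the bench. The lever's arm is a straight round steel bar 12 mm thick, rising outwards: its middle is 36 mm above the bench 36 mm from the axis, 49 mm at 80 mm, 58 mm at 110 mm.
- cam_lever (a joint): Cam lever angle, rad: 0 open, 1.75 locked at the stop pin, growing counter-clockwise from above. In jig axes the arm points from the pivot at (value + 1.741) rad from +x towards +y. Starts at 0 to 0.45. Stays where left (about 2 N to move it at 80 mm from the axis), then stiffening over the last 0.15 rad, when the cam bears on the housing, to about 12 N at the stop. Self-locking.
- crank: Bystander: loose crank about 180 mm long, bent 12 mm steel bar with a black rubber grip 28 mm thick, lying on the bench off the jig's +y end. Origin on the bench near its middle.
- wrench: Bystander: loose steel wrench 160 mm long lying on the bench behind the fence (jig +x side). Origin at its middle.
- bearing: Bystander: loose steel bearing ring, 52 mm outside diameter, 15 mm high, lying on the bench off the jig's -y end. Origin: centre of its underside.
Things that resemble listed ones, but are neither listed nor needed, are in the scene too. Of the things shaped like the housing, the black one is meant.

How it is judged:
On the way, in this order (a step that is already met when the one before it is completed fails the run):
1. the housing is pushed up against the end stop while the clamp is still open (y of housing in the frame of jig above -0.002 m and value of joint cam_lever below 0.8 rad), for 0.2 s.
2. the cam lever is pushed round to its stop pin (value of joint cam_lever above 1.66 rad), for 0.2 s.
At the end, for the whole second after the job is handed in: The cam lever stands at its stop pin (joint above 1.66 of 1.75 rad); the housing lies flat on the plate, its end within 2.5 mm of the end stop, its side within 1.5 mm of the fence and parallel to it within 0.025 rad; nothing moves (value of joint cam_lever above 1.66 rad and y of housing in the frame of jig above -0.0025 m and x of housing in the frame of jig above -0.0015 m and z of housing in the frame of jig below 0.0135 m and angle between the y axis of housing and the y axis of jig, either way round below 0.025 rad and angle between housing's own z axis and vertical below 0.03 rad and linear speed of housing below 0.01 m/s and velocity of joint cam_lever between -0.05 and 0.05 rad/s); the robot touches nothing.
It fails at once if the housing is lifted or tipped (z of housing in the frame of jig above 0.018 m or angle between housing's own z axis and vertical above 0.15 rad).
It fails at once if the crank, wrench or bearing ring is disturbed (moved more than 15 mm) (distance of any of crank, wrench, bearing from where it was at the start of the episode above 0.015 m).
It fails at once if the housing is gripped or rammed (fingers on it with over 35 N) (contact force between the fingers and housing above 35 N).
It fails at once if the lever or another part of the jig is gripped or forced (fingers on it with over 38 N) (contact force between the fingers and jig above 38 N).
It also fails if it takes over 51 s, if anything falls off the work surface, if the arm or the gripper's body presses on something with over 40 N, if the wrist force passes 120 N, or if a joint passes its speed limit or range.

## Working session

There is one attempt and no reset: what is moved stays moved. The work goes in short steps, Python scripts to look and compute and a shell command to move; the robot and the scene stay as the last step left them, time stands still between calls to the robot, and variables do not carry over. Pictures are saved under pics/ and viewed, at most 10 in all, crops included, and the job is handed in when it is done.

```bash
mkdir -p pics
python3 - <<'E'
from plant import manip, imaging
import cv2,numpy as np
for n in("top","side"):
    d=imaging.get_image(n); np.savez(f"{n}0.npz",**d)
    cv2.imwrite(f"pics/{n}0.png",d["img"][:,:,::-1])
    print(n,d["fx"],d["fy"],d["cx"],d["cy"],d["k1"],np.round(d["world_from_camera"],4).tolist())
s=manip.sense();print({k:np.round(v,4).tolist() for k,v in s.items()})
E
```

```text
top 404.6254698789629 404.6254698789629 323.4343899176638 199.2101282394796 0.023650403320640268 [[0.0599, -0.9747, 0.2152, 0.3602], [-0.9982, -0.0576, 0.0172, 0.0277], [-0.0044, -0.2159, -0.9764, 0.9956], [0.0, 0.0, 0.0, 1.0]]
side 423.8250942693692 423.8250942693692 315.59382481251504 201.16865909750658 -0.10059737370673168 [[-0.9835, -0.1408, 0.1134, 0.4394], [-0.1808, 0.7673, -0.6153, 0.5513], [-0.0004, -0.6256, -0.7801, 0.723], [0.0, 0.0, 0.0, 1.0]]
{'t': 0.1, 'joints': [1.273, 0.4683, -0.0116, 1.6035, 0.006, 1.0714, -0.0563], 'joint_vel': [-0.0008, -0.0015, 0.0003, -0.0021, 0.0018, 0.0001, 0.0002], 'joint_torque': [0.0012, -53.352, 0.0219, -25.1964, 0.0115, 0.0043, 0.0], 'eef_pos': [0.1636, -0.6285, 0.2304], 'orientation': [-3.1145, -0.3989, 0.0006], 'wrist_force': [0.3915, -0.8662, 0.0415], 'ft_torque': [0.019, -0.0249, -0.0302], 'gripper_force': 0.0, 'opening': 0.0853}
```

View pics/top0.png

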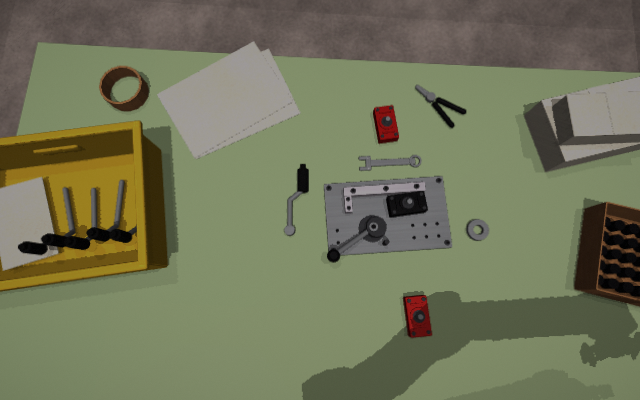

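View pics/side0.png

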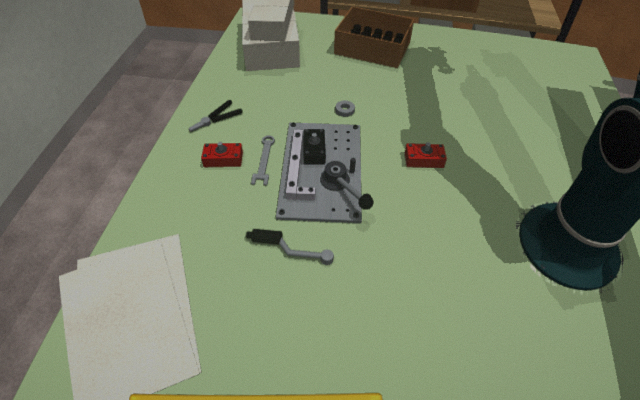

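The top view shows the jig with its plate corners near (325,186), (442,178), (451,248) and (331,256). The black housing is at (407,203), the cam at (373,227), the lever ball at (334,255), the end stop at (348,203) and the bearing at (478,230). Jig +y points left in the image (about world +y) and +x points up (world +x). The side view confirms this, with the housing at (314,145), the ball at (366,201) and the pin at (353,165).

```bash
cat > h.py <<'E'
import numpy as np,cv2
def rays(d,uv):
    uv=np.asarray(uv,float).reshape(-1,1,2)
    K=np.array([[d["fx"],0,d["cx"]],[0,d["fy"],d["cy"]],[0,0,1]],float)
    p=cv2.undistortPoints(uv,K,np.array([float(d["k1"]),0,0,0,0]))[:,0]
    T=d["world_from_camera"]
    return T[:3,3],np.c_[p,np.ones(len(p))]@T[:3,:3].T
def onplane(d,uv,z):
    o,r=rays(d,uv); return o+r*((z-o[2])/r[:,2])[:,None]
def tri(d1,u1,d2,u2):
    o1,r1=rays(d1,[u1]);o2,r2=rays(d2,[u2])
    s=np.linalg.lstsq(np.c_[r1[0],-r2[0]],o2-o1,rcond=None)[0]
    a,b=o1+r1[0]*s[0],o2+r2[0]*s[1]; return (a+b)/2,np.linalg.norm(a-b)
def biggest(m,roi):
    k=np.zeros(m.shape,np.uint8);x0,y0,x1,y1=roi;k[y0:y1,x0:x1]=m[y0:y1,x0:x1]
    n,l,s,c=cv2.connectedComponentsWithStats(k); i=1+np.argmax(s[1:,4]); return (l==i).astype(np.uint8),c[i]
def pose(jo,yaw): # returns jig->world 2D
    c,s=np.cos(yaw),np.sin(yaw);R=np.array([[c,-s],[s,c]]);return lambda p:np.asarray(jo)+R@np.asarray(p)
E
python3 - <<'E'
from h import *
D={n:dict(np.load(n+"0.npz")) for n in("top","side")}
def plate(n,roi):
    d=D[n];hsv=cv2.cvtColor(d["img"],cv2.COLOR_RGB2HSV)
    m=(hsv[...,1]<50).astype(np.uint8)
    m,_=biggest(m,roi)
    m=cv2.morphologyEx(cv2.morphologyEx(m,cv2.MORPH_CLOSE,np.ones((9,9))),cv2.MORPH_OPEN,np.ones((25,25)))
    c=max(cv2.findContours(m,0,1)[0],key=cv2.contourArea)[:,0]
    p=onplane(d,c,.012)[:,:2]
    r=cv2.minAreaRect((p*1000).astype(np.float32));print(n,r)
plate("top",(312,168,462,262));plate("side",(268,115,380,225))
# ball, housing dark masks
for n,rb,rh in(("top",(322,243,345,266),(384,188,432,220)),("side",(355,190,378,213),(298,125,330,168))):
    d=D[n];dark=(d["img"].max(2)<45).astype(np.uint8)
    m,c=biggest(dark,rb);print(n,"ball px",c,m.sum(),onplane(d,[c],.06)); D[n]["b"]=c
    m,c=biggest(dark,rh)
    k=max(cv2.findContours(m,0,1)[0],key=cv2.contourArea)[:,0]
    print("housing",c,m.sum(),cv2.minAreaRect((onplane(d,k,.044)[:,:2]*1000).astype(np.float32)))
print("ball",tri(D["top"],D["top"]["b"],D["side"],D["side"]["b"]))
d=D["top"];v=cv2.resize(d["img"][160:270,305:495,::-1],None,fx=4.2,fy=4.2,interpolation=cv2.INTER_CUBIC);cv2.imwrite("pics/crop0.png",v)
E
```

```text
top ((547.19580078125, -111.98915100097656), (181.31764221191406, 300.5341796875), 7.386272430419922)
side ((547.769287109375, -110.32302856445312), (180.43115234375, 308.1707458496094), 7.343182563781738)
top ball px [333.07352941 254.95588235] 136 [[0.43677756 0.01426377 0.06      ]]
housing [406.01388889 203.63762626] 792 ((571.2611694335938, -154.07791137695312), (53.35447311401367, 93.65223693847656), 11.634045600891113)
side ball px [365.37106918 201.33962264] 159 [[0.43737577 0.01073216 0.06      ]]
housing [313.879046   148.19080068] 587 ((571.7977905273438, -143.49209594726562), (49.41314697265625, 109.76403045654297), 12.135534286499023)
ball (array([0.43691111, 0.01427356, 0.06424184]), np.float64(0.0009640182787093177))
```

View pics/crop0.png

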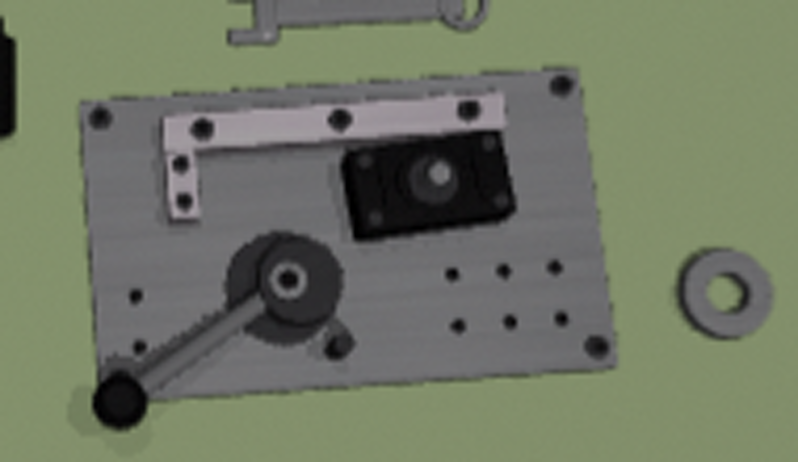

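The crop shows the housing (crop (430,185)) turned slightly counter-clockwise and off the fence. The lever points to the lower left with its ball at (120,400), and the pin is at (338,343). Plate size checks out in the top view (181x300).

```bash
cat >> h.py <<'E'
YAW=np.deg2rad(7.37)
R=np.array([[np.cos(YAW),-np.sin(YAW)],[np.sin(YAW),np.cos(YAW)]])
JO=np.array([.5474,-.1115])-R@np.array([-.025,-.040])
j2w=lambda p:JO+R@np.asarray(p)
w2j=lambda p:R.T@(np.asarray(p)[:2]-JO)
from scipy.spatial.transform import Rotation as Ro
def go(s,xy,z,ang): # jig xy, world z, tool-x angle in jig axes
    A=Ro.from_rotvec(s["orientation"]); t=np.r_[j2w(xy),z]
    a=ang+YAW; B=Ro.from_matrix(np.array([[np.cos(a),np.sin(a),0],[np.sin(a),-np.cos(a),0],[0,0,-1]]))
    print("trans",np.round(A.inv().apply(t-s["eef_pos"]),4),"twist",np.round((A.inv()*B).as_rotvec(),4),"world",np.round(t,3))
E
python3 - <<'E'
from h import *
from plant import manip
d=dict(np.load("top0.npz")); s=manip.sense()
print("JO",JO,"housing",w2j([.5713,-.1541]),"bearing",w2j(onplane(d,[(478,230)],.015)[0]))
b=w2j([.4369,.0143])-[-.0565,0];print("lever",np.hypot(*b),np.arctan2(b[1],b[0])-1.741)
# check pin and spindle positions, predicted vs. seen (crop px /4.2+offset)
f=lambda u,v:(u/4.2+305-.4,v/4.2+160-.4)
print("pin",w2j(onplane(d,[f(338,343)],.052)[0]),"spindle",w2j(onplane(d,[f(440,173)],.066)[0]),"hub", w2j(onplane(d,[f(288,279)],.05)[0]))
go(s,(-.062,-.077),.12,np.pi/2)
E
```

```text
JO [ 0.56706241 -0.06862355] housing [-0.00676202 -0.08531386] bearing [-0.07878887 -0.25764585]
lever 0.11673035271659603 0.3892340850685314
pin [-0.09462584 -0.02454808] spindle [-0.00536038 -0.08877734] hub [-0.05673455 -0.00058235]
trans [ 0.4603 -0.3714  0.111 ] twist [-1.5000e-03 -1.1000e-03 -1.4447e+00] world [ 0.515 -0.153  0.12 ]
```

Every check fits: lever radius 117 mm, pin and hub within 2.5 mm, and housing 85 mm short and 7 mm off the fence. I'll move in with the fingers shut.

```bash
python3 -m crank '[{"translation":[0.046,-0.037,0],"twist":[0,0,-0.18],"claw":0},{"translation":[0.092,-0.074,0],"twist":[0,0,-0.36],"claw":0},{"translation":[0.138,-0.111,0],"twist":[0,0,-0.54],"claw":0},{"translation":[0.184,-0.148,0],"twist":[0,0,-0.72],"claw":0},{"translation":[0.230,-0.186,0],"twist":[0,0,-0.90],"claw":0},{"translation":[0.276,-0.223,0],"twist":[0,0,-1.08],"claw":0},{"translation":[0.322,-0.260,0],"twist":[0,0,-1.26],"claw":0},{"translation":[0.368,-0.297,0],"twist":[0,0,-1.44],"claw":0}]' 60
python3 - <<'E'
from h import *
from plant import manip
s=manip.sense();print(np.round(s["joints"],2),s["opening"]);go(s,(-.062,-.077),.12,np.pi/2)
E
```

```text
t: 1.1
eef_pos: [0.4458, -0.2473, 0.2312]
orientation: [2.073, 2.36, -0.0]
wrist_force: [0.5, 0.5, 0.5]
opening: 0.0002
gripper_force: 0.0
[ 0.86  0.28 -0.49  1.92  0.16  0.98  0.43] 0.00020145874026663218
trans [0.0846 0.0813 0.1112] twist [-0.0001  0.0003  0.0009] world [ 0.515 -0.153  0.12 ]
```

```bash
python3 -m crank '[{"translation":[0.042,0.040,0.02],"twist":[0,0,0],"claw":0},{"translation":[0.084,0.081,0.05],"twist":[0,0,0],"claw":0},{"translation":[0.084,0.081,0.1],"twist":[0,0,0],"claw":0},{"translation":[0.084,0.081,0.15],"twist":[0,0,0],"claw":0},{"translation":[0.084,0.081,0.18],"twist":[0,0,0],"claw":0},{"translation":[0.084,0.081,0.206],"twist":[0,0,0],"claw":0},{"translation":[0.084,0.081,0.206],"twist":[0,0,0],"claw":0}]'
python3 - <<'E'
from h import *
from plant import manip,imaging
s=manip.sense();print(w2j(s["eef_pos"]),s["wrist_force"],s["joints"])
d=imaging.get_image("side");cv2.imwrite("pics/s1.png",cv2.resize(d["img"][90:240,250:450,::-1],None,fx=4,fy=4))
E
```

```text
t: 1.98
eef_pos: [0.5132, -0.155, 0.0233]
orientation: [-2.076, -2.352, 0.003]
wrist_force: [-0.5, 0.5, 0.2]
opening: 0.0
gripper_force: 0.0
[-0.06448671 -0.07875242] [-0.47317091  0.45072499  0.1676939 ] [ 0.54378686  0.63283786 -0.39389888  1.98029532  0.40656599  0.61037078
  0.00419296]
```

View pics/s1.png

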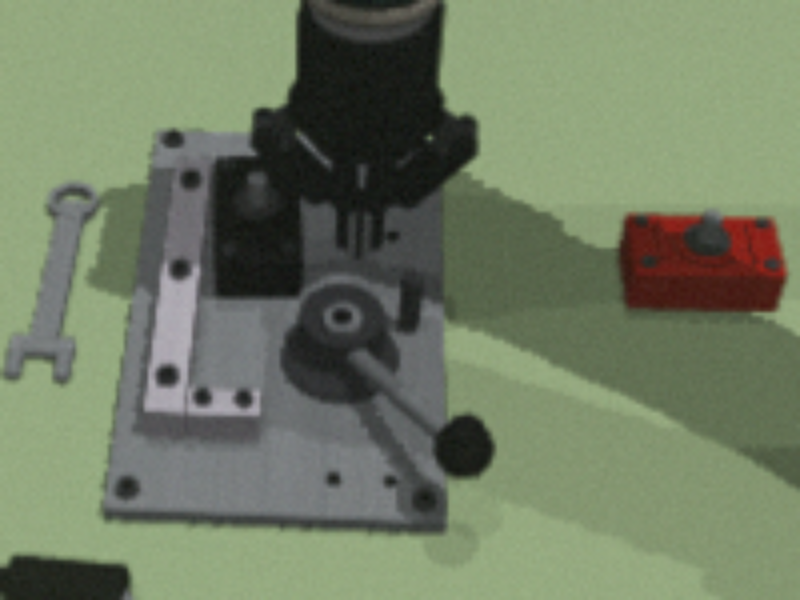

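The fingers stand beside the housing's -x side, with the TCP near (360,250) in the crop. The knuckles flare widely, so I'll shift toward +y and raise a little to keep clear of the spindle before nudging the housing onto the fence.

```bash
python3 -m crank '[{"translation":[0.016,0,-0.007],"twist":[0,0,0],"claw":0},{"translation":[0.016,0.010,-0.007],"twist":[0,0,0],"claw":0},{"translation":[0.016,0.013,-0.007],"twist":[0,0,0],"claw":0},{"translation":[0.016,0.015,-0.007],"twist":[0,0,0],"claw":0},{"translation":[0.016,0.017,-0.007],"twist":[0,0,0],"claw":0},{"translation":[0.016,0.019,-0.007],"twist":[0,0,0],"claw":0},{"translation":[0.016,0.021,-0.007],"twist":[0,0,0],"claw":0}]'
python3 -m crank '[{"translation":[0,0.001,0],"twist":[0,0,0],"claw":0},{"translation":[0,0.002,0],"twist":[0,0,0],"claw":0},{"translation":[0,0.002,0],"twist":[0,0,0],"claw":0}]'
python3 - <<'E'
from h import *
from plant import manip
s=manip.sense();print(w2j(s["eef_pos"]),R.T@s["wrist_force"][:2])
E
```

```text
t: 2.9
eef_pos: [0.5334, -0.137, 0.032]
orientation: [-2.079, -2.354, 0.001]
wrist_force: [-1.7, -0.2, 0.3]
opening: -0.0002
gripper_force: 0.7
t: 3.28
eef_pos: [0.5361, -0.1368, 0.0322]
orientation: [2.079, 2.355, 0.0]
wrist_force: [-0.2, 0.3, -0.8]
opening: 0.0002
gripper_force: 0.3
[-0.03943753 -0.06366397] [-0.18840216  0.30319217]
```

```bash
python3 -m crank '[{"translation":[0,0.001,0],"twist":[0,0,0],"claw":0},{"translation":[0,0.002,0],"twist":[0,0,0],"claw":0},{"translation":[0,0.003,0],"twist":[0,0,0],"claw":0}]'
python3 - <<'E'
from h import *
from plant import manip,imaging
s=manip.sense();print(w2j(s["eef_pos"]),R.T@s["wrist_force"][:2])
d=imaging.get_image("side");cv2.imwrite("pics/s2.png",cv2.resize(d["img"][90:240,250:450,::-1],None,fx=4,fy=4))
E
```

```text
t: 3.65
eef_pos: [0.5373, -0.1367, 0.0321]
orientation: [-2.078, -2.353, 0.004]
wrist_force: [-8.0, 0.7, 5.1]
opening: 0.0001
gripper_force: 3.6
[-0.03821468 -0.06365837] [-7.80402506  1.70837515]
```

View pics/s2.png

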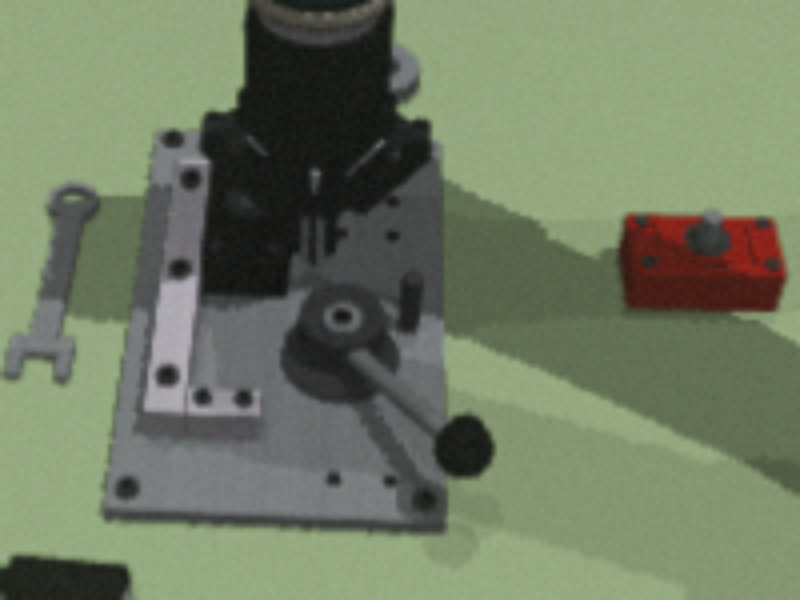

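The housing is now flush along the fence, with its face straight along the fence's edge in the crop, under an 8 N nudge. Next I go behind its -y end.

```bash
python3 -m crank '[{"translation":[0,-0.02,0],"twist":[0,0,0],"claw":0},{"translation":[0,-0.02,-0.05],"twist":[0,0,0],"claw":0},{"translation":[-0.02,-0.0,-0.09],"twist":[0,0,0],"claw":0},{"translation":[-0.06,0.03,-0.09],"twist":[0,0,0],"claw":0},{"translation":[-0.087,0.037,-0.09],"twist":[0,0,0],"claw":0},{"translation":[-0.087,0.037,-0.06],"twist":[0,0,0],"claw":0},{"translation":[-0.087,0.037,-0.02],"twist":[0,0,0],"claw":0},{"translation":[-0.087,0.037,0.004],"twist":[0,0,0],"claw":0}]'
python3 - <<'E'
from h import *
from plant import manip
s=manip.sense();print(w2j(s["eef_pos"]),R.T@s["wrist_force"][:2])
go(s,(0,-.056),.027,np.pi/2)
E
```

```text
t: 4.7
eef_pos: [0.5863, -0.2183, 0.0266]
orientation: [-2.08, -2.354, -0.0]
wrist_force: [0.0, -0.6, -0.3]
opening: 0.0001
gripper_force: 0.0
[-1.13248155e-04 -1.50940830e-01] [-0.07377813 -0.63739815]
trans [ 0.0949 -0.0004 -0.0004] twist [-0.     -0.0003 -0.0049] world [ 0.574 -0.124  0.027]
```

```bash
python3 -m crank '[{"translation":[0.004,0,0],"twist":[0,0,0],"claw":0},{"translation":[0.008,0,0],"twist":[0,0,0],"claw":0},{"translation":[0.012,0,0],"twist":[0,0,0],"claw":0},{"translation":[0.018,0,0],"twist":[0,0,0],"claw":0},{"translation":[0.025,0,0],"twist":[0,0,0],"claw":0},{"translation":[0.032,0,0],"twist":[0,0,0],"claw":0},{"translation":[0.039,0,0],"twist":[0,0,0],"claw":0},{"translation":[0.046,0,0],"twist":[0,0,0],"claw":0}]'
python3 -m crank '[{"translation":[0.007,0,0],"twist":[0,0,0],"claw":0},{"translation":[0.014,0,0],"twist":[0,0,0],"claw":0},{"translation":[0.021,0,0],"twist":[0,0,0],"claw":0},{"translation":[0.028,0,0],"twist":[0,0,0],"claw":0},{"translation":[0.034,0,0],"twist":[0,0,0],"claw":0},{"translation":[0.037,0,0],"twist":[0,0,0],"claw":0},{"translation":[0.040,0,0],"twist":[0,0,0],"claw":0}]'
python3 - <<'E'
from h import *
from plant import manip
s=manip.sense();print(w2j(s["eef_pos"]),R.T@s["wrist_force"][:2])
E
```

```text
t: 5.7
eef_pos: [0.5806, -0.172, 0.0283]
orientation: [-2.079, -2.355, 0.0]
wrist_force: [0.1, -2.9, 2.3]
opening: 0.0
gripper_force: 1.3
t: 6.58
eef_pos: [0.5757, -0.1328, 0.0282]
orientation: [-2.08, -2.355, 0.0]
wrist_force: [0.5, -3.0, 1.0]
opening: -0.0004
gripper_force: 1.2
[ 0.00030043 -0.06472391] [ 0.13612019 -3.09296486]
```

```bash
python3 -m crank '[{"translation":[0.002,0,0],"twist":[0,0,0],"claw":0},{"translation":[0.004,0,0],"twist":[0,0,0],"claw":0},{"translation":[0.006,0,0],"twist":[0,0,0],"claw":0},{"translation":[0.007,0,0],"twist":[0,0,0],"claw":0}]'
python3 -m crank '[{"translation":[0.001,0,0],"twist":[0,0,0],"claw":0}]'
python3 -m crank '[{"translation":[0.001,0,0],"twist":[0,0,0],"claw":0}]'
python3 - <<'E'
from h import *
from plant import manip
s=manip.sense();print(w2j(s["eef_pos"]),R.T@s["wrist_force"][:2])
E
```

```text
t: 7.08
eef_pos: [0.5748, -0.1258, 0.0282]
orientation: [-2.079, -2.355, 0.0]
wrist_force: [1.2, -4.2, 1.3]
opening: 0.0003
gripper_force: 2.0
t: 7.2
eef_pos: [0.5748, -0.1258, 0.0282]
orientation: [2.08, 2.354, -0.001]
wrist_force: [1.1, -6.1, 0.0]
opening: -0.0
gripper_force: 2.8
t: 7.32
eef_pos: [0.5749, -0.1258, 0.0283]
orientation: [2.08, 2.352, -0.002]
wrist_force: [0.9, -7.5, 0.4]
opening: 0.0
gripper_force: 3.8
[ 0.00039172 -0.05768288] [-0.08036706 -7.50866692]
```

The finger has stopped moving and the force is rising, so the housing is on the stop. I'll press a little more, hold 0.25 s, then back off and look.

```bash
python3 -m crank '[{"translation":[0.002,0,0],"twist":[0,0,0],"claw":0},{"translation":[0.003,0,0],"twist":[0,0,0],"claw":0},{"translation":[0.003,0,0],"twist":[0,0,0],"claw":0},{"translation":[0.003,0,0],"twist":[0,0,0],"claw":0}]'
python3 - <<'E'
from h import *
from plant import manip
s=manip.sense();print(w2j(s["eef_pos"]),R.T@s["wrist_force"][:2])
E
python3 -m crank '[{"translation":[-0.02,0,0],"twist":[0,0,0],"claw":0},{"translation":[-0.04,0,-0.05],"twist":[0,0,0],"claw":0},{"translation":[-0.06,0,-0.10],"twist":[0,0,0],"claw":0},{"translation":[-0.06,-0.05,-0.10],"twist":[0,0,0],"claw":0},{"translation":[-0.06,-0.11,-0.10],"twist":[0,0,0],"claw":0},{"translation":[-0.06,-0.17,-0.10],"twist":[0,0,0],"claw":0}]'
python3 - <<'E'
from h import *
from plant import manip,imaging
s=manip.sense();print(w2j(s["eef_pos"]),s["eef_pos"],s["joints"])
d=imaging.get_image("top");np.savez("top1.npz",**d)
cv2.imwrite("pics/t3.png",cv2.resize(d["img"][160:270,305:495,::-1],None,fx=4.2,fy=4.2,interpolation=cv2.INTER_CUBIC))
E
```

```text
t: 7.82
eef_pos: [0.5749, -0.1257, 0.0285]
orientation: [2.08, 2.348, -0.004]
wrist_force: [1.8, -12.4, -0.6]
opening: -0.0001
gripper_force: 5.8
[ 0.0004443  -0.05762381] [  0.18003258 -12.55684287]
t: 8.57
eef_pos: [0.411, -0.2011, 0.128]
orientation: [-2.078, -2.354, -0.001]
wrist_force: [0.0, -1.1, 0.1]
opening: -0.0001
gripper_force: 0.0
[-0.17171744 -0.11132765] [ 0.41104432 -0.20105875  0.12797777] [ 0.81687064  0.35211389 -0.50387352  2.11868227  0.25134717  0.72827648
  0.27433637]
```

View pics/t3.png

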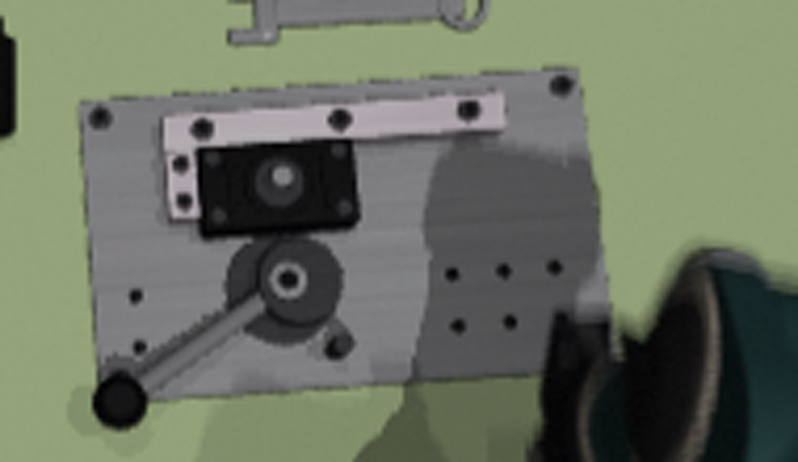

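Housing (crop (280,185)) now sits against the stop (edge at x≈200) and the fence. The lever hasn't moved, with the ball still at (120,400). Next is the lever approach on its clockwise side.

```bash
cat >> h.py <<'E'
def lev(s,v,off,z=.040,r=.085):
    a=v+1.741;e=np.array([np.cos(a),np.sin(a)]);p=np.array([-.0565,0])+r*e+off*np.array([e[1],-e[0]])
    print(v,end=" ");go(s,p,z,a-np.pi/2)
E
python3 - <<'E'
from h import *
from plant import manip
s=manip.sense();lev(s,.39,.035,z=.128)
E
```

```text
0.39 trans [ 0.2021  0.108  -0.0024] twist [-0.0127  0.0034  1.0025] world [0.484 0.012 0.128]
```

```bash
python3 -m crank '[{"translation":[0.034,0.018,-0.01],"twist":[0,0,0.17],"claw":0},{"translation":[0.068,0.036,-0.01],"twist":[0,0,0.34],"claw":0},{"translation":[0.102,0.054,-0.01],"twist":[0,0,0.51],"claw":0},{"translation":[0.136,0.072,-0.01],"twist":[0,0,0.68],"claw":0},{"translation":[0.170,0.090,-0.01],"twist":[0,0,0.85],"claw":0},{"translation":[0.202,0.108,-0.002],"twist":[0,0,1.0],"claw":0},{"translation":[0.202,0.108,0],"twist":[0,0,1.0],"claw":0}]'
python3 - <<'E'
from h import *
from plant import manip
s=manip.sense();print(s["joints"]);lev(s,.39,.035)
E
```

```text
t: 9.5
eef_pos: [0.4955, 0.0162, 0.1278]
orientation: [-2.949, -1.077, -0.0]
wrist_force: [0.1, 0.2, -0.4]
opening: -0.0001
gripper_force: 0.0
[ 0.20451073  0.38672242 -0.36157097  2.04037235  0.19421333  0.74717306
 -1.14607215]
0.39 trans [-0.0116 -0.004   0.0878] twist [-0.0022 -0.0009  0.0117] world [0.484 0.012 0.04 ]
```

```bash
python3 -m crank '[{"translation":[-0.008,-0.004,0.03],"twist":[0,0,0],"claw":0},{"translation":[-0.008,-0.004,0.06],"twist":[0,0,0],"claw":0},{"translation":[-0.008,-0.004,0.088],"twist":[0,0,0],"claw":0},{"translation":[-0.008,-0.004,0.088],"twist":[0,0,0],"claw":0}]'
python3 - <<'E'
from h import *
from plant import manip,imaging
s=manip.sense();print(s["wrist_force"])
for v,o in((.39,.035),(.39,.018),(.5,.018),(.6,.018),(.7,.018),(.8,.018),(.9,.018),(1.0,.018)): lev(s,v,o)
d=imaging.get_image("side");cv2.imwrite("pics/s4.png",cv2.resize(d["img"][90:240,280:480,::-1],None,fx=4,fy=4))
E
```

```text
t: 10.0
eef_pos: [0.4844, 0.0095, 0.0386]
orientation: [-2.952, -1.069, 0.008]
wrist_force: [-0.2, -0.7, 0.2]
opening: 0.0002
gripper_force: 0.0
[-0.21280132 -0.66111752  0.23340298]
0.39 trans [ 0.0013 -0.0021 -0.0014] twist [-0.0034  0.0041  0.006 ] world [0.484 0.012 0.04 ]
0.39 trans [-0.0157 -0.0022 -0.0014] twist [-0.0034  0.0041  0.006 ] world [0.471 0.001 0.04 ]
0.5 trans [-0.0251 -0.0038 -0.0013] twist [-0.0036  0.0039 -0.104 ] world [ 0.463 -0.004  0.04 ]
0.6 trans [-0.0338 -0.0042 -0.0013] twist [-0.0038  0.0037 -0.204 ] world [ 0.456 -0.009  0.04 ]
0.7 trans [-0.0425 -0.0038 -0.0013] twist [-0.004   0.0035 -0.304 ] world [ 0.449 -0.015  0.04 ]
0.8 trans [-0.0511 -0.0026 -0.0012] twist [-0.0042  0.0033 -0.404 ] world [ 0.444 -0.021  0.04 ]
0.9 trans [-0.0595 -0.0005 -0.0012] twist [-0.0043  0.0031 -0.504 ] world [ 0.438 -0.028  0.04 ]
1.0 trans [-0.0677  0.0025 -0.0012] twist [-0.0045  0.0029 -0.604 ] world [ 0.434 -0.036  0.04 ]
```

View pics/s4.png

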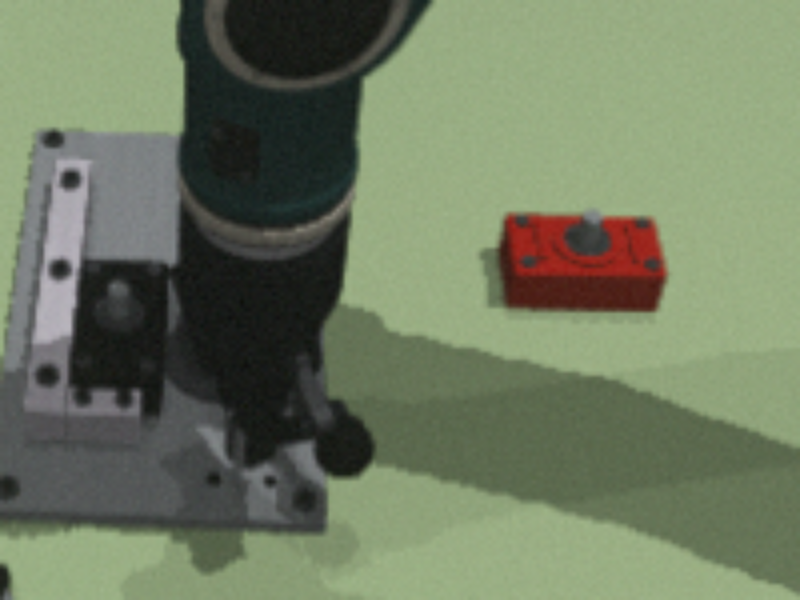

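The fingers (crop (250,445)) stand beside the lever bar (315,390) on its clockwise side, and the ball is clear at (345,440). Pushing now.

```bash
python3 -m crank '[{"translation":[-0.010,-0.002,-0.001],"twist":[0,0,0],"claw":0},{"translation":[-0.016,-0.002,-0.001],"twist":[0,0,0],"claw":0},{"translation":[-0.021,-0.003,-0.001],"twist":[0,0,-0.05],"claw":0},{"translation":[-0.025,-0.004,-0.001],"twist":[0,0,-0.10],"claw":0},{"translation":[-0.030,-0.004,-0.001],"twist":[0,0,-0.15],"claw":0},{"translation":[-0.034,-0.004,-0.001],"twist":[0,0,-0.20],"claw":0},{"translation":[-0.0425,-0.004,-0.001],"twist":[0,0,-0.30],"claw":0},{"translation":[-0.051,-0.003,-0.001],"twist":[0,0,-0.40],"claw":0}]'
python3 - <<'E'
from h import *
from plant import manip,imaging
s=manip.sense();print(s["wrist_force"])
for v in np.arange(.8,1.5,.1): lev(s,v,.018)
E
```

```text
t: 11.05
eef_pos: [0.4457, -0.0199, 0.0422]
orientation: [2.679, 1.64, 0.003]
wrist_force: [0.2, 1.8, 0.0]
opening: -0.0
gripper_force: 0.9
[0.20770868 1.76347856 0.02815198]
0.8 trans [-0.0021 -0.0014  0.0022] twist [ 0.002  -0.0013 -0.0003] world [ 0.444 -0.021  0.04 ]
0.9 trans [-0.0107 -0.0028  0.0022] twist [ 0.002  -0.0012 -0.1003] world [ 0.438 -0.028  0.04 ]
1.0 trans [-0.0194 -0.0033  0.0022] twist [ 0.0021 -0.0011 -0.2003] world [ 0.434 -0.036  0.04 ]
1.1 trans [-0.0281 -0.0029  0.0022] twist [ 0.0021 -0.001  -0.3003] world [ 0.43  -0.044  0.04 ]
1.2 trans [-0.0367 -0.0017  0.0022] twist [ 0.0022 -0.0008 -0.4003] world [ 0.428 -0.052  0.04 ]
1.2999999999999998 trans [-0.0451  0.0004  0.0022] twist [ 0.0022 -0.0007 -0.5003] world [ 0.426 -0.06   0.04 ]
1.4 trans [-0.0533  0.0033  0.0022] twist [ 2.300e-03 -6.000e-04 -6.003e-01] world [ 0.424 -0.069  0.04 ]
```

```bash
python3 -m crank '[{"translation":[-0.0107,-0.003,0.001],"twist":[0,0,-0.10],"claw":0},{"translation":[-0.0194,-0.003,0.002],"twist":[0,0,-0.20],"claw":0},{"translation":[-0.028,-0.003,0.002],"twist":[0,0,-0.30],"claw":0},{"translation":[-0.037,-0.002,0.002],"twist":[0,0,-0.40],"claw":0},{"translation":[-0.045,0,0.002],"twist":[0,0,-0.50],"claw":0},{"translation":[-0.053,0.003,0.002],"twist":[0,0,-0.60],"claw":0},{"translation":[-0.053,0.003,0.002],"twist":[0,0,-0.60],"claw":0}]'
python3 - <<'E'
from h import *
from plant import manip,imaging
s=manip.sense();print(s["wrist_force"],s["joints"])
for v in np.arange(1.4,1.91,.05): lev(s,v,.018)
E
```

```text
t: 11.92
eef_pos: [0.4237, -0.0695, 0.0398]
orientation: [2.082, 2.351, 0.0]
wrist_force: [-0.1, 0.2, -0.7]
opening: 0.0001
gripper_force: 0.0
[-0.12516085  0.15744299 -0.70365302] [ 0.5529364   0.5099783  -0.54865062  2.22108873  0.52406065  0.53510959
 -0.27690334]
1.4 trans [ 0.0005  0.0008 -0.0002] twist [ 0.0009  0.0008 -0.0067] world [ 0.424 -0.069  0.04 ]
1.45 trans [-0.0037 -0.     -0.0002] twist [ 0.0009  0.0008 -0.0567] world [ 0.424 -0.073  0.04 ]
1.5 trans [-0.0081 -0.0006 -0.0001] twist [ 0.0008  0.0008 -0.1067] world [ 0.424 -0.078  0.04 ]
1.55 trans [-0.0124 -0.0009 -0.0001] twist [ 0.0008  0.0008 -0.1567] world [ 0.424 -0.082  0.04 ]
1.6 trans [-0.0167 -0.001  -0.0001] twist [ 0.0008  0.0009 -0.2067] world [ 0.425 -0.086  0.04 ]
1.6500000000000001 trans [-0.0211 -0.0009 -0.0001] twist [ 0.0008  0.0009 -0.2567] world [ 0.425 -0.091  0.04 ]
1.7000000000000002 trans [-0.0254 -0.0006 -0.0001] twist [ 0.0008  0.0009 -0.3067] world [ 0.426 -0.095  0.04 ]
1.7500000000000002 trans [-0.0297 -0.0001 -0.0001] twist [ 0.0007  0.0009 -0.3567] world [ 0.427 -0.099  0.04 ]
1.8000000000000003 trans [-0.034   0.0007 -0.0001] twist [ 0.0007  0.0009 -0.4067] world [ 0.429 -0.103  0.04 ]
1.8500000000000003 trans [-0.0382  0.0016 -0.0001] twist [ 0.0007  0.001  -0.4567] world [ 0.43  -0.107  0.04 ]
1.9000000000000004 trans [-0.0424  0.0028 -0.0001] twist [ 0.0007  0.001  -0.5067] world [ 0.432 -0.111  0.04 ]
```

```bash
python3 -m crank '[{"translation":[-0.004,0,0],"twist":[0,0,-0.05],"claw":0},{"translation":[-0.008,-0.001,0],"twist":[0,0,-0.10],"claw":0},{"translation":[-0.0125,-0.001,0],"twist":[0,0,-0.15],"claw":0},{"translation":[-0.017,-0.001,0],"twist":[0,0,-0.20],"claw":0},{"translation":[-0.021,-0.001,0],"twist":[0,0,-0.25],"claw":0},{"translation":[-0.0255,-0.001,0],"twist":[0,0,-0.30],"claw":0},{"translation":[-0.030,0,0],"twist":[0,0,-0.35],"claw":0},{"translation":[-0.030,0,0],"twist":[0,0,-0.35],"claw":0}]'
python3 - <<'E'
from h import *
from plant import manip,imaging
s=manip.sense();print(s["wrist_force"])
for v in np.arange(1.6,1.81,.05): lev(s,v,.018)
E
```

```text
t: 12.92
eef_pos: [0.426, -0.0974, 0.0393]
orientation: [-1.638, -2.678, 0.001]
wrist_force: [-3.9, 3.4, 2.0]
opening: 0.0
gripper_force: 2.2
[-3.91940718  3.43328972  1.99133682]
1.6 trans [ 0.0105  0.004  -0.0007] twist [-0.0019 -0.0014  0.1446] world [ 0.425 -0.086  0.04 ]
1.6500000000000001 trans [ 0.0064  0.0026 -0.0007] twist [-0.0019 -0.0014  0.0946] world [ 0.425 -0.091  0.04 ]
1.7000000000000002 trans [ 0.0022  0.0014 -0.0007] twist [-0.0018 -0.0015  0.0446] world [ 0.426 -0.095  0.04 ]
1.7500000000000002 trans [-0.002   0.0004 -0.0007] twist [-0.0018 -0.0015 -0.0054] world [ 0.427 -0.099  0.04 ]
1.8000000000000003 trans [-0.0063 -0.0004 -0.0007] twist [-0.0018 -0.0016 -0.0554] world [ 0.429 -0.103  0.04 ]
```

```bash
for i in 1; do python3 -m crank '[{"translation":[-0.0015,0,0],"twist":[0,0,-0.01],"claw":0},{"translation":[-0.003,0,0],"twist":[0,0,-0.02],"claw":0},{"translation":[-0.003,0,0],"twist":[0,0,-0.02],"claw":0}]'; python3 -m crank '[{"translation":[-0.0015,0,0],"twist":[0,0,-0.01],"claw":0},{"translation":[-0.0015,0,0],"twist":[0,0,-0.01],"claw":0}]'; python3 -m crank '[{"translation":[-0.0015,0,0],"twist":[0,0,-0.01],"claw":0},{"translation":[-0.0015,0,0],"twist":[0,0,-0.01],"claw":0}]';done
python3 - <<'E'
from h import *
from plant import manip,imaging
s=manip.sense();print(s["wrist_force"])
for v in (1.7,1.75): lev(s,v,.018)
E
```

```text
t: 13.3
eef_pos: [0.4265, -0.0992, 0.0392]
orientation: [-1.61, -2.693, 0.002]
wrist_force: [-6.0, 5.7, 4.4]
opening: 0.0003
gripper_force: 4.0
t: 13.55
eef_pos: [0.4269, -0.1004, 0.0391]
orientation: [-1.596, -2.701, 0.002]
wrist_force: [-6.7, 5.4, 6.0]
opening: 0.0003
gripper_force: 4.4
t: 13.8
eef_pos: [0.4273, -0.1016, 0.039]
orientation: [-1.582, -2.708, 0.003]
wrist_force: [-7.3, 5.9, 4.9]
opening: -0.0001
gripper_force: 4.5
[-7.33556251  5.9332464   4.94418863]
1.7 trans [ 0.0065  0.0024 -0.001 ] twist [-0.0041 -0.0034  0.0856] world [ 0.426 -0.095  0.04 ]
1.75 trans [ 0.0023  0.0012 -0.001 ] twist [-0.004  -0.0035  0.0356] world [ 0.427 -0.099  0.04 ]
```

```bash
python3 -m crank '[{"translation":[-0.0015,0,0],"twist":[0,0,-0.01],"claw":0},{"translation":[-0.0025,0,0],"twist":[0,0,-0.02],"claw":0},{"translation":[-0.0025,0,0],"twist":[0,0,-0.02],"claw":0}]'; python3 -m crank '[{"translation":[-0.0015,0,0],"twist":[0,0,0],"claw":0},{"translation":[-0.0015,0,0],"twist":[0,0,0],"claw":0}]'; python3 -m crank '[{"translation":[-0.0015,0,0],"twist":[0,0,0],"claw":0},{"translation":[-0.0015,0,0],"twist":[0,0,0],"claw":0}]'
python3 - <<'E'
from h import *
from plant import manip,imaging
s=manip.sense();print(s["wrist_force"])
for v in (1.75,): lev(s,v,.018)
E
```

```text
t: 14.18
eef_pos: [0.4274, -0.1023, 0.0389]
orientation: [-1.552, -2.722, 0.002]
wrist_force: [-9.5, 10.6, 9.5]
opening: 0.0
gripper_force: 7.3
t: 14.42
eef_pos: [0.4274, -0.1024, 0.0389]
orientation: [-1.55, -2.722, 0.002]
wrist_force: [-13.0, 15.5, 13.1]
opening: 0.0
gripper_force: 9.3
t: 14.68
eef_pos: [0.4274, -0.1024, 0.0388]
orientation: [-1.548, -2.721, 0.001]
wrist_force: [-14.6, 18.7, 16.0]
opening: 0.0004
gripper_force: 11.3
[-14.64484735  18.72169052  15.98652897]
1.75 trans [ 0.0031  0.0016 -0.0011] twist [-0.0063 -0.0091  0.058 ] world [ 0.427 -0.099  0.04 ]
```

The lever is frozen at the pin with the force rising, so it is locked. I'll retreat and verify.

```bash
python3 -m crank '[{"translation":[0.006,0,0],"twist":[0,0,0],"claw":0},{"translation":[0.03,0,0],"twist":[0,0,0],"claw":0},{"translation":[0.03,0,-0.04],"twist":[0,0,0],"claw":0},{"translation":[0.03,0,-0.1],"twist":[0,0,0],"claw":0},{"translation":[0.08,-0.0,-0.15],"twist":[0,0,0],"claw":0},{"translation":[0.14,-0.0,-0.15],"twist":[0,0,0],"claw":0},{"translation":[0.20,-0.0,-0.15],"twist":[0,0,0],"claw":0},{"translation":[0.20,-0.0,-0.15],"twist":[0,0,0],"claw":0}]'
python3 - <<'E'
from h import *
from plant import manip,imaging
s=manip.sense();print(s["eef_pos"])
d=imaging.get_image("top")
m,c=biggest((d["img"].max(2)<45).astype(np.uint8),(330,240,420,290));b=w2j(onplane(d,[c],.06)[0])-[-.0565,0];print("ball",c,m.sum(),np.hypot(*b),(np.arctan2(b[1],b[0])%(2*np.pi))-1.741)
cv2.imwrite("pics/t5.png",cv2.resize(d["img"][140:290,285:495,::-1],None,fx=3.8,fy=3.8,interpolation=cv2.INTER_CUBIC))
E
```

```text
t: 15.68
eef_pos: [0.3295, 0.0657, 0.1895]
orientation: [1.548, 2.73, -0.004]
wrist_force: [1.0, -0.6, 0.1]
opening: 0.0001
gripper_force: 0.0
[0.32949858 0.06571864 0.18954588]
ball [395.89552239 272.17164179] 134 0.11777465709335362 1.7524725674799293
```

View pics/t5.png

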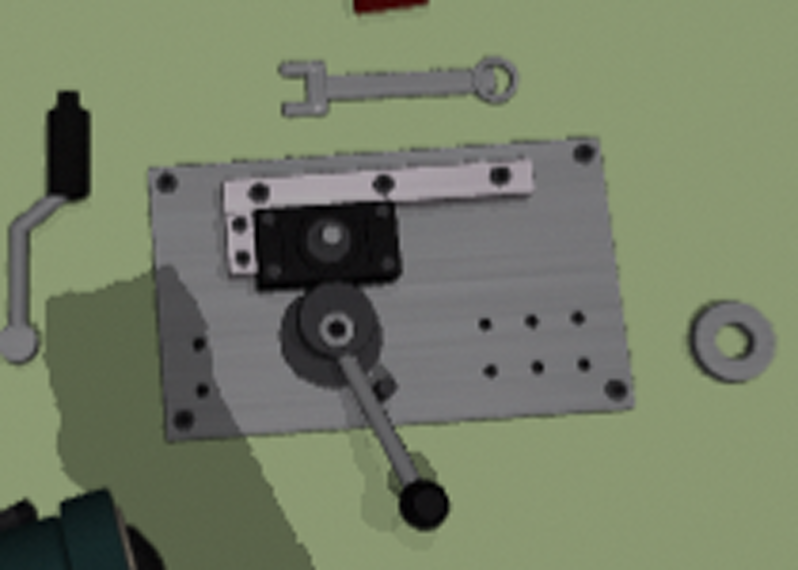

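The lever reads 1.752 rad and stands at its pin (crop (380,385)). The housing sits square against the fence and the stop, the bystanders look undisturbed, and the hand is clear.

```bash
python3 -c "
from plant import finish_job
print(finish_job())"
```

```text
the job is handed in; nothing more can be done
None
```

The job is handed in: the housing is against the end stop and clamped on the fence, the cam lever reads about 1.75 rad at its stop pin, the crank, wrench and bearing ring look undisturbed, and the hand is clear; no verdict came back.

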